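# Free the jammed glue stick and load it

### The job

A glue stick has jammed under the gate at the low end of the feed chute. Slide it back up the rails until its lower end is clear of the gate, lift it out, and drop it end-down into the empty leaning loading tube so that it stands right down on the tube's floor. Leave the stick in the other tube, the shoe, the jar and the brush where they are.

Things in the scene. Friction and masses are not known exactly. Their poses are not given: they have to be found in the camera images.
- stick_center (a point): centre of the jammed white glue stick: hard round rod 28 mm across, 160 mm long, about 95 g, both ends alike. Local z runs along it, +z up the chute at the start. It lies on the two rails, low end against the stop, its lowest 40 mm in the gate (cover 4 mm above it, cheeks 3 mm to each side), so slide it 45 mm or more up before lifting. It stays on the rails where it is left
- stick_low (a point): centre of the stick's end face that starts in the gate (80 mm from the centre along -z); same axes
- stick_high (a point): centre of the stick's other end face (80 mm from the centre along +z); same axes. The stick is free to grip across its upper half: rails and all below are narrower than it there, so fingers can pass 40 mm down each side
- chute: fixed grey and steel chute on a 280 x 90 mm base. Origin under the centre of the base; +x level, pointing uphill, z up. Two 8 mm rails (26 mm over both) rise along +x at 22 degrees, to 274 mm up from the stop; a post stands under them at the top, from 250 mm up. A stick on the rails has its axis through chute_stop, rising at 22 degrees; the rails' tops lie about 12 mm under that axis
- chute_stop (a point): point on the stop's face at the low end, on the axis of a stick lying on the rails; 85 mm above the bench, 125 mm from the chute's origin along its -x; chute axes
- chute_gate_edge (a point): where the gate ends, on the same stick axis, 40 mm up the slope from chute_stop (37 mm level, 15 mm rise); the gate is 42 mm wide and its top 22 mm above the stick's axis; chute axes
- tube: the empty loading tube: fixed, round, aluminium, on a 140 x 100 mm grey foot. Origin under the foot's centre; +x level, the way the mouth leans, z up. Its axis leans 35 degrees from vertical towards +x. Outside 46 mm, bore 38 mm, 95 mm deep; the last 14 mm flare to 58 mm outside, 50 mm inside at the mouth. A seated stick stands about 65 mm out
- tube_mouth (a point): centre of the empty tube's mouth, 127 mm above the bench, 12 mm from the tube's origin along its +x; tube axes (not along the bore)
- tube_floor (a point): centre of the inside floor of the empty tube, 95 mm down the bore from the mouth (49 mm above the bench, 42 mm from the origin along -x); tube axes (not along the bore)
- full_tube: the other loading tube, of the same make and with the same axes, which already holds a stick
- other_stick_center (a point): centre of the stick standing in the other tube, same kind of stick, local z along it and upward; leave it alone
- shoe: black pump, about 235 mm long, 75 mm wide, 90 mm high, standing at the robot's right; origin on the bench under its middle, +x to the toe; leave it alone
- jar: grey jar with a steel lid, 70 mm in diameter, 75 mm high; origin under its centre; leave it alone
- brush: wooden shoe brush lying on its bristles, 160 x 50 x 40 mm; origin under its centre, +x along it; leave it alone
Mind the look-alikes: they are no part of the job. What is shaped like the tube but blue is not meant. Leave any turquoise look-alike of the part that bears stick_center alone.

How it is judged:
On the way, in this order (a step that is already met when the one before it is completed fails the run):
1. the stick has been slid back up the rails so that its lower end is clear of the gate (x of stick_low in the frame of chute_gate_edge above 0 m and y of stick_low in the frame of chute_gate_edge between -0.03 and 0.03 m), for 0.05 s.
2. the stick has been lifted out of the chute, its centre more than 0.18 m above the bench (height (world z) of stick_center above 0.18 m), for 0.05 s.
At the end, for the whole second after the job is handed in: either end of the stick stands on the floor of the empty tube (centre of the end face within 13 mm of the centre of the tube's floor), released and at rest (slower than 20 mm/s) (distance between any of stick_low, stick_high and tube_floor below 0.013 m and linear speed of stick below 0.02 m/s); the robot touches nothing.
It fails at once if the other stick is moved by more than 25 mm (distance of other_stick_center from where it was at the start of the episode above 0.025 m).
It fails at once if the shoe, the jar or the brush is moved by more than 30 mm (distance of any of shoe, jar, brush from where it was at the start of the episode above 0.03 m).
It also fails if it takes over 46 s, if anything falls off the work surface, if the arm or the gripper's body presses on something with over 40 N, if the wrist force passes 120 N, or if a joint passes its speed limit or range.

### The arm

A 7-joint arm with a two-finger parallel gripper is mounted at the origin on the work surface. World frame = base frame: x ahead of the robot, y to its left, z up, the work surface at z = 0. Lengths are in m, angles in rad, forces in N, time in s.
With the tool pointing down it reaches from about 0.425 to 0.925 m from the base axis. Payload 6.8 kg.
Tool frame: the origin (TCP) lies on the front face of the gripper's body, between the roots of the fingers; the fingertips stand 73 mm ahead of it and the grasp point (between the pads) lies 54 mm ahead of it (env.nose_length is the distance from the TCP to the fingertips, in m); z points along the fingers, y is the direction in which the jaws open and shut (so a half turn about z gives the same grasp; the last joint's range is limited). The gripper opens to 85 mm and grips with 20 to 120 N. Pads are 22 mm wide; open, the fingers measure 114 mm over their backs; the gripper's body (76 mm by 85 mm) begins 54 mm behind the grasp point. The pads swing forward as they close: fully open they stand 13 mm farther back than shut.
Start: joints at [-1.369, 0.477, 0.022, 1.555, -0.011, 1.109, -0.083], TCP at [0.206, 0.643, 0.304] pointing down, gripper open.
Joint ranges: [-2.96, 2.96], [-0.34, 2.1], [-1.41, 1.46], [0.24, 2.44], [-1.37, 4.51], [0.17, 1.92], [-2.96, 2.96]. Speed limits (rad/s): [2.39, 2.39, 3.14, 3.14, 3.14, 3.14, 3.14].

### API

Orientations are given as a unit quaternion [w, x, y, z].
In Python, from cell import env, kin, camera, calibration, job gives the robot as it stands. The module is installed in compiled form; this text tells all that it offers. Calls block until the motion is done:
- env.reach(position, orientation): joint-space move of the TCP to a pose.
- env.movel(position, velocity=0.15, rot=None, stop_force=None): straight line of the TCP; rot=None keeps the orientation; velocity is the mean speed in m/s. With stop_force (N) it stops when the force on the tool has changed by that much, and returns True; else False.
- env.goto_joints(angles): joint-space move.
- env.grip(opening, f_grip=None): finger opening in m; f_grip is the grip in N (None keeps the last); returns when the fingers have stopped.
- env.dwell(seconds).
- kin.inverse_kinematics(position, orientation): joint angles nearest the present ones, or None.
- env.get_state(): the state.
- camera(name): name is "scene" or "top" or "wrist"; returns (picture, depth): 420x560x3 uint8, blue, green, red; 420x560 float32, m along the optical axis (not along the pixel's ray), 0 where there is no reading.
- calibration(name): a dict with "fx", "fy", "cx", "cy" (pixels), "rvec" (rotation vector, rad) and "tvec" (3), from world to camera coordinates, as OpenCV has them. Camera axes: x right, y down, z forward; pixel columns grow to the right and rows downward; lengths in m; the calibration is good to about 2 mm. A picture is of the moment at which its call begins: read the wrist's pose just before it. calibration takes no time and is no camera call; for the wrist camera it gives the pose at the moment of the call.
A pose or a line that the arm cannot do raises env.PlanningError and nothing moves.
- job.job_done(): hands the job in, once; it reports no verdict.
The state is a dict: "time": time; "qpos": joint angles; "joint_velocities": joint speeds; "joint_torque": joint torques, N m; "tcp_pos": TCP position; "orientation": TCP orientation; "force": force on the tool from outside, world axes, zero at the start; "torque": the same for the moment, N m; "opening": finger opening in m.
Only numpy, scipy, OpenCV 4.12 (cv2) and the standard library are available. Lean on these libraries where they do the work, as an engineer would, in place of code of your own. Each camera call takes 0.05 s, during which the arm holds its last target.

## Working session

There is one attempt and no reset: what is moved stays moved. The work goes in short steps, each a Python script; the robot and the scene stay as the last script left them, time stands still between calls to the robot, and variables do not carry over. Pictures are saved under pics/ and viewed, and the job is handed in when it is done.

```bash
mkdir -p pics; ls; python3 - <<'E'
from cell import env,kin,camera,calibration,job
import cv2,numpy as np
for n in ("scene","top"):
    p,d=camera(n); cv2.imwrite(f"pics/{n}0.png",p); np.savez(f"{n}0.npz",p=p,d=d,**{k:np.array(v) for k,v in calibration(n).items()})
    c=calibration(n);R=cv2.Rodrigues(np.array(c["rvec"]))[0];print(n,c,-R.T@np.array(c["tvec"]).ravel())
print(env.get_state())
E
```

```text
pics
scene {'fx': 420.7675480078418, 'fy': 420.7675480078418, 'cx': 275.46460573477805, 'cy': 209.1599868421783, 'rvec': array([ 0.81666514,  2.54344867, -1.09785412]), 'tvec': array([ 0.34804679, -0.11994246,  1.81840452])} [1.11571279 0.93228936 1.15244925]
top {'fx': 384.0404769468308, 'fy': 384.0404769468308, 'cx': 278.8305148262816, 'cy': 213.4472195024677, 'rvec': array([ 2.12502051, -2.14367986,  0.1566222 ]), 'tvec': array([0.06059207, 0.48974894, 1.20174433])} [0.29564063 0.04355672 1.2642841 ]
{'time': 0.1, 'qpos': array([-1.36908907,  0.47773828,  0.02232572,  1.55628753, -0.01148718,
        1.10931851, -0.0831442 ]), 'joint_velocities': array([ 1.22777320e-04,  5.42807086e-05, -2.02927198e-03, -3.65349365e-03,
        6.35382166e-04,  7.36290416e-05, -1.22893366e-04]), 'joint_torque': array([ 5.21866328e-03, -5.97759676e+01,  1.61400408e+00, -2.81953883e+01,
        1.28867046e-02,  5.00813607e-03,  4.88600179e-06]), 'tcp_pos': array([0.20566488, 0.64249536, 0.30303602]), 'orientation': array([-6.47582792e-05,  1.54286183e-01,  9.88025867e-01, -8.09238888e-04]), 'force': array([-0.30871434, -0.09993741,  1.39851171]), 'torque': array([0.00262088, 0.02260517, 0.00748907]), 'opening': 0.08560916889365065}
```

View pics/scene0.png

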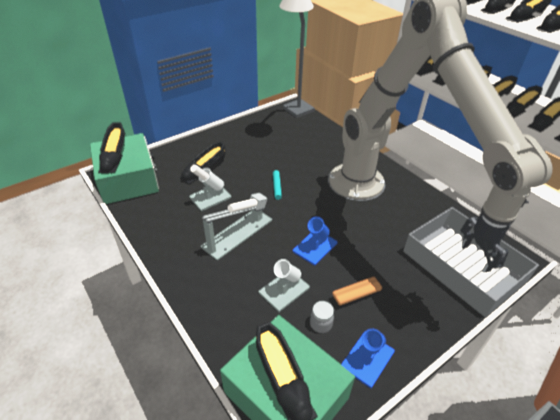

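View pics/top0.png

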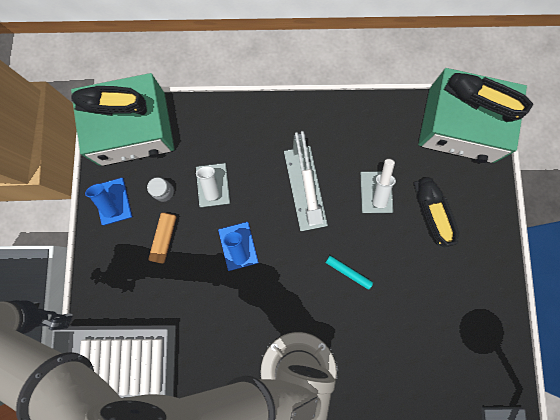

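Top view: the chute is at about (305,185), with its gate at the low end (315,215) and the white stick above it. There are four tube-like things: grey foot and empty at (210,185), grey foot holding a stick at (380,190), and blue at (108,200) and (238,245). The empty grey-footed one is the tube I need. The turquoise rod at (349,272) is a decoy. I'll enlarge to confirm.

```bash
cat > h.py <<'E'
import numpy as np,cv2
def load(n):
    z=np.load(n); return z
def rays(z,uv):
    R=cv2.Rodrigues(z['rvec'])[0]; t=z['tvec'].ravel(); uv=np.atleast_2d(np.array(uv,float))
    d=np.c_[(uv[:,0]-z['cx'])/z['fx'],(uv[:,1]-z['cy'])/z['fy'],np.ones(len(uv))]
    return -R.T@t, d@R
def at_z(z,uv,h):
    C,d=rays(z,uv); s=(h-C[2])/d[:,2]; return C+d*s[:,None]
def cloud(z):
    H,W=z['d'].shape; u,v=np.meshgrid(np.arange(W),np.arange(H))
    C,d=rays(z,np.c_[u.ravel(),v.ravel()]); return (C+d*z['d'].reshape(-1,1)).reshape(H,W,3)
def proj(z,P):
    return cv2.projectPoints(np.atleast_2d(P).astype(float),z['rvec'],z['tvec'],np.array([[z['fx'],0,z['cx']],[0,z['fy'],z['cy']],[0,0,1.]]),None)[0][:,0]
E
python3 - <<'E'
from h import *
z=load('top0.npz');p=z['p']
def crop(n,img,x,y,w,h,s):
    c=cv2.resize(img[y:y+h,x:x+w],None,fx=s,fy=s,interpolation=cv2.INTER_CUBIC)
    cv2.imwrite(n,c)
crop('pics/topA.png',p,270,120,75,120,5)
crop('pics/topB.png',p,180,150,70,70,6)
s=load('scene0.npz')
crop('pics/scA.png',s['p'],170,140,150,170,3.5)
c=cloud(z)
for uv in [(300,135),(308,170),(312,195),(315,215),(295,200),(320,226),(206,200),(220,200),(212,170),(380,205),(388,163),(160,188),(165,235),(130,120)]:
    print(uv,c[uv[1],uv[0]].round(3))
E
```

```text
(300, 135) [ 0.707 -0.01   0.166]
(308, 170) [ 0.602 -0.033  0.156]
(312, 195) [ 0.531 -0.045  0.129]
(315, 215) [ 0.473 -0.054  0.113]
(295, 200) [0.54  0.002 0.01 ]
(320, 226) [ 0.452 -0.078  0.01 ]
(206, 200) [0.542 0.299 0.012]
(220, 200) [0.541 0.251 0.017]
(212, 170) [0.614 0.26  0.123]
(380, 205) [ 0.509 -0.262  0.072]
(388, 163) [ 0.613 -0.264  0.181]
(160, 188) [0.57  0.434 0.074]
(165, 235) [0.424 0.423 0.037]
(130, 120) [0.771 0.513 0.141]
```

View pics/topA.png

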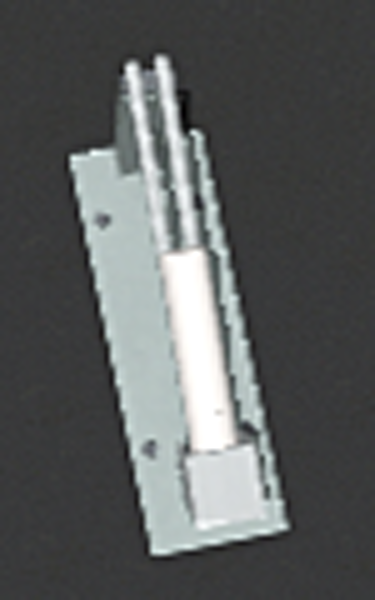

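View pics/topB.png

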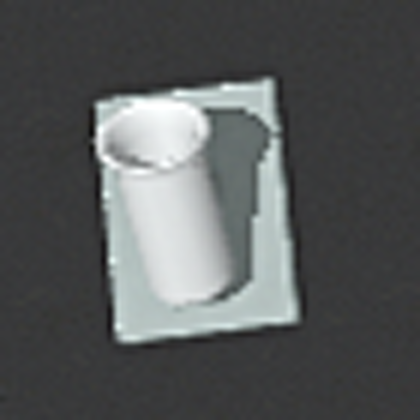

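View pics/scA.png

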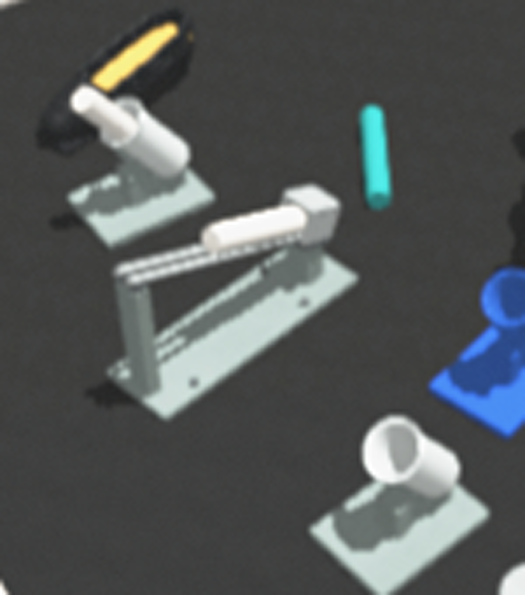

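```bash
python3 - <<'E'
from h import *
z=load('top0.npz');s=load('scene0.npz')
A=np.array([(70,155),(200,130),(288,527),(152,555)])/5+[270,120]-.4
B=np.array([(95,103),(275,78),(300,322),(117,343)])/6+[180,150]-.4
for n,q in(('chute',A),('tube',B)):
    P=at_z(z,q,.010); c=P.mean(0); ax=(P[0]+P[1]-P[2]-P[3])/2
    ay=(P[0]+P[3]-P[1]-P[2])/2
    print(n,c.round(4),'len',np.linalg.norm(ax).round(4),np.linalg.norm(ay).round(4),'yaw',np.degrees(np.arctan2(ax[1],ax[0])).round(2),np.degrees(np.arctan2(-ay[0],ay[1])).round(2))
# stick cloud: ridge
for zz in (z,s):
    c=cloud(zz);p=zz['p'].astype(int)
    m=(p.min(2)>200)&(abs(c[...,0]-.57)<.06)&(abs(c[...,1]+.04)<.06)&(c[...,2]>.1)
    P=c[m];print(len(P),P.mean(0).round(4)); 
    u,S,V=np.linalg.svd(P-P.mean(0));print(V[0].round(3),np.degrees(np.arcsin(abs(V[0][2]))))
E
```

```text
chute [ 0.5825 -0.0314  0.01  ] len 0.2779 0.0907 yaw 10.72 10.9
tube [0.5947 0.2787 0.01  ] len 0.1397 0.1021 yaw 6.51 6.82
300 [ 0.5612 -0.0337  0.1371]
[-0.944 -0.173 -0.28 ] 16.287087914714263
142 [ 0.5647 -0.0295  0.1372]
[0.939 0.144 0.313] 18.238563944185287
```

The feet measure 278×91 mm and 140×102 mm against the given 280×90 and 140×100, so the chute and tube poses are good. Next I'll check IK for several tool tilts.

```bash
cat > plan.py <<'E'
import numpy as np
from scipy.spatial.transform import Rotation as Ro
CH=np.array([.5825,-.0314,0]); CY=np.radians(10.8)
TU=np.array([.5947,.2787,0]); TY=np.radians(6.65)
def Rz(y): return Ro.from_euler('z',y).as_matrix()
stop=CH+Rz(CY)@[-.125,0,.085]
u=Rz(CY)@[np.cos(np.radians(22)),0,np.sin(np.radians(22))]
mouth=TU+Rz(TY)@[.012,0,.127]; floor=TU+Rz(TY)@[-.042,0,.049]
ta=Rz(TY)@[np.sin(np.radians(35)),0,np.cos(np.radians(35))]
def orient(yaw,a,flip):
    a=np.radians(a); z=Rz(yaw)@[np.sin(a),0,-np.cos(a)]; y=Rz(yaw)@[0,1.,0]*(-1 if flip else 1)
    return np.c_[np.cross(y,z),y,z]
def q(R):
    x=Ro.from_matrix(R).as_quat(); return np.r_[x[3],x[:3]]
def tcp(g,R): return g-.054*R[:,2]
E
python3 - <<'E'
from plan import *
from cell import env,kin
print(stop.round(4),mouth.round(4),floor.round(4),np.linalg.norm(mouth-floor))
for f in(0,1):
  for a in(-10,0,10,22):
    R=orient(CY,a,f); R2=orient(TY,a+33,f)
    o=[]
    for g,RR in((stop+.130*u,R),(stop+.130*u+[0,0,.1],R),(stop+.185*u,R),(floor+ta*.230,R2),(floor+ta*.130,R2)):
        j=kin.inverse_kinematics(tcp(g,RR),q(RR)); o.append(None if j is None else np.round(j,2).tolist())
    print(f,a);[print('   ',x) for x in o]
E
```

```text
[ 0.4597 -0.0548  0.085 ] [0.6066 0.2801 0.127 ] [0.553  0.2738 0.049 ] 0.09486832980505135
0 -10
    [-0.33, 0.56, 0.37, 1.79, -0.19, 1.01, 1.88]
    [-0.41, 0.45, 0.47, 1.71, -0.17, 1.2, 1.87]
    [-0.31, 0.6, 0.34, 1.64, -0.18, 1.1, 1.85]
    [-0.68, 0.44, 0.18, 1.72, 0.15, 0.63, 1.04]
    [-0.73, 0.46, 0.17, 1.91, 0.25, 0.43, 0.89]
0 0
    [-0.37, 0.48, 0.42, 1.91, -0.27, 0.8, 1.95]
    [-0.48, 0.37, 0.55, 1.84, -0.23, 1.0, 1.92]
    [-0.35, 0.53, 0.39, 1.78, -0.25, 0.89, 1.91]
    [-0.78, 0.4, 0.25, 1.86, 0.39, 0.4, 0.79]
    [-0.91, 0.45, 0.35, 2.04, 0.65, 0.21, 0.44]
0 10
    [-0.35, 0.41, 0.39, 2.04, -0.35, 0.57, 2.04]
    [-0.56, 0.29, 0.64, 1.96, -0.3, 0.79, 1.99]
    [-0.38, 0.46, 0.43, 1.91, -0.36, 0.67, 2.02]
    [-1.01, 0.41, 0.49, 1.99, 0.91, 0.19, 0.21]
    [-0.96, 0.46, 0.35, 2.15, 1.94, 0.25, -0.88]
0 22
    [-0.07, 0.34, 0.06, 2.16, -0.32, 0.27, 2.03]
    [-0.53, 0.2, 0.58, 2.11, -0.38, 0.52, 2.08]
    [-0.22, 0.38, 0.23, 2.05, -0.41, 0.37, 2.1]
    [-0.98, 0.42, 0.39, 2.1, 2.14, 0.36, -1.04]
    [-0.9, 0.5, 0.21, 2.24, 2.32, 0.59, -1.3]
1 -10
    [-0.59, 0.66, 0.7
[... 271 characters left out ...]
, -0.94]
    [-0.76, 0.48, 0.96, 1.85, -0.46, 1.05, -1.0]
    [-0.59, 0.61, 0.75, 1.79, -0.51, 0.94, -1.0]
    [-1.13, 0.48, 0.73, 1.88, -0.23, 0.36, -1.81]
    [-1.27, 0.58, 0.84, 2.06, -0.84, 0.2, -1.3]
1 10
    [-0.71, 0.55, 0.89, 2.06, -0.77, 0.69, -0.72]
    [-0.79, 0.37, 0.95, 1.97, -0.48, 0.83, -0.98]
    [-0.62, 0.54, 0.77, 1.92, -0.63, 0.73, -0.88]
    [-1.38, 0.6, 1.05, 2.0, -1.14, 0.2, -1.0]
    [-1.01, 0.47, 0.41, 2.15, 1.98, 0.23, 2.21]
1 22
    [-0.4, 0.37, 0.46, 2.18, -0.78, 0.33, -0.67]
    [-0.69, 0.22, 0.78, 2.11, -0.48, 0.54, -0.96]
    [-0.78, 0.57, 0.99, 2.08, -1.14, 0.62, -0.41]
    [-1.0, 0.43, 0.42, 2.1, 2.16, 0.36, 2.08]
    [-0.58, 0.5, -0.18, 2.22, 2.2, 0.71, 2.06]
```

Tilt a=-10 without a flip gives comfortable joint angles throughout. I'll move to the hover and look with the wrist camera.

```bash
python3 - <<'E'
from plan import *; from h import *
from cell import env,kin,camera,calibration
R=orient(CY,-10,0); g=stop+.130*u
T=tcp(g,R)-.12*R[:,2]
env.reach(T,q(R))
c=calibration('wrist'); p,d=camera('wrist'); np.savez('w1.npz',p=p,d=d,**{k:np.array(v) for k,v in c.items()})
z=load('w1.npz'); im=p.copy()
for s,col in((0,(0,0,255)),(.04,(0,255,255)),(.08,(0,255,0)),(.13,(255,0,255)),(.16,(255,0,0))):
    x=proj(z,stop+s*u)[0]; print(s,x.round(1)); cv2.circle(im,tuple(int(i) for i in x),2,col,-1)
cv2.imwrite('pics/w1.png',im)
s=env.get_state();print(s['time'],s['tcp_pos'].round(4),T.round(4),s['force'].round(2))
E
```

```text
0 [278.8  54.2]
0.04 [278.6  99.5]
0.08 [278.4 148.2]
0.13 [278.1 214.5]
0.16 [277.9 257.6]
2.8917 [ 0.6079 -0.0255  0.305 ] [ 0.6078 -0.0266  0.3051] [-1.05 -0.26 -0.13]
```

View pics/w1.png

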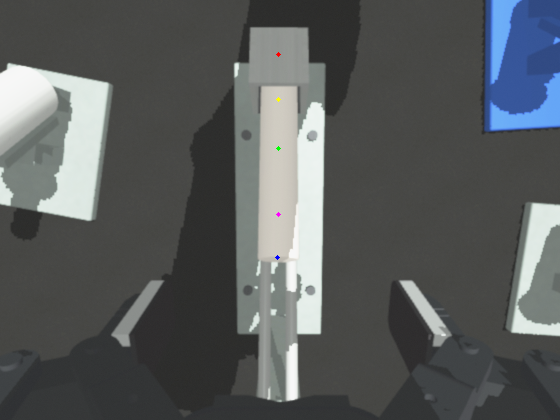

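The wrist picture shows the stick centred on column 278, spanning about 260–297. Its upper end is at row ~259 and predicted at 257.6. The gate is at (278,55), so the model agrees. Now descend and grip.

```bash
python3 - <<'E'
from plan import *; from h import *
from cell import env,kin,camera,calibration
R=orient(CY,-10,0); g=stop+.130*u
print(env.movel(tcp(g,R)-.03*R[:,2],velocity=.15,rot=q(R)))
print(env.movel(tcp(g,R),velocity=.05,rot=q(R),stop_force=12))
s=env.get_state();print(s['time'],s['tcp_pos'].round(4),tcp(g,R).round(4),s['force'].round(2))
env.grip(.02,40)
s=env.get_state();print(s['time'],s['opening'],s['tcp_pos'].round(4),s['force'].round(2))
p,d=camera('wrist');cv2.imwrite('pics/w2.png',p)
E
```

```text
False
False
4.3917 [ 0.5875 -0.0306  0.1869] [ 0.5873 -0.0305  0.1869] [ 0.44 -0.35  0.  ]
4.9583 0.026602648561119043 [ 0.5874 -0.0308  0.1871] [-0.33 -1.86  1.48]
```

View pics/w2.png

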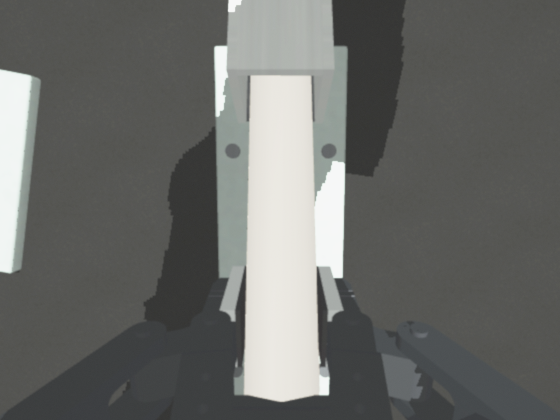

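The wrist view shows the stick held square between the pads (cols 245–320), with the gate still over its far end at row 75. Forces are small. I'll slide 54 mm up the rails.

```bash
python3 - <<'E'
from plan import *; from h import *
from cell import env,kin,camera,calibration
R=orient(CY,-10,0); g=stop+.130*u
print(env.movel(tcp(g+.054*u,R),velocity=.06,rot=q(R),stop_force=25))
env.dwell(.1)
s=env.get_state();print(s['time'],s['opening'],s['tcp_pos'].round(4),tcp(g+.054*u,R).round(4),s['force'].round(2))
p,d=camera('wrist');cv2.imwrite('pics/w3.png',p)
E
```

```text
False
6.1583 0.026733317422201204 [ 0.637  -0.0214  0.2074] [ 0.6365 -0.0211  0.2071] [-1.   -4.06  3.82]
```

View pics/w3.png

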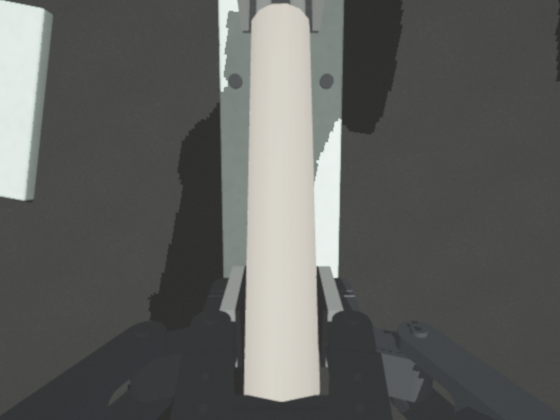

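The low end is visible at (280,10), about 14 mm past the gate. Lift out and go to a standoff above the tube.

```bash
python3 - <<'E'
from plan import *; from h import *
from cell import env,kin,camera,calibration
R=orient(CY,-10,0); g=stop+.184*u
env.movel(tcp(g+[0,0,.12],R),velocity=.15,rot=q(R))
s=env.get_state();print(s['time'],s['opening'],s['force'].round(2))
R2=orient(TY,23,0)
env.reach(tcp(floor+ta*(.095+.07+.13),R2),q(R2))
env.dwell(.2)
s=env.get_state();print(s['time'],s['opening'],s['tcp_pos'].round(4),tcp(floor+ta*.295,R2).round(4),s['force'].round(2))
for n in('wrist','top','scene'):
    c=calibration(n);p,d=camera(n); np.savez(n+'4.npz',p=p,d=d,**{k:np.array(v) for k,v in c.items()})
    z=load(n+'4.npz'); im=p.copy()
    G=s['tcp_pos']+.054*Ro.from_quat(s['orientation'],scalar_first=True).as_matrix()[:,2]
    for P,col in((floor,(0,0,255)),(mouth,(0,255,255)),(G-.13*ta,(255,0,255)),(G+.03*ta,(255,0,0))):
        x=proj(z,P)[0]; print(n,x.round(1)); cv2.circle(im,tuple(int(round(i)) for i in x),1,col,-1)
    if n!='wrist':
        x=proj(z,mouth)[0].astype(int); im=cv2.resize(im[x[1]-60:x[1]+60,x[0]-70:x[0]+70],None,fx=5,fy=5,interpolation=cv2.INTER_CUBIC)
    cv2.imwrite(f'pics/{n}4.png',im)
E
```

```text
7.1583 0.02700454697774688 [-0.27  0.48 -1.46]
8.6083 0.02695242955291389 [0.7008 0.289  0.3404] [0.7001 0.291  0.3404] [-0.47  0.7  -1.65]
wrist [ 282.8 -211.8]
wrist [283.2 -90.6]
wrist [279.1  23.6]
wrist [279.  391.7]
top [211.4 194.5]
top [205.  172.1]
top [200.5 153.3]
top [186.7 104.4]
scene [293.8 274.6]
scene [282.4 268.3]
scene [272.2 262.9]
scene [246.6 249.1]
```

View pics/wrist4.png

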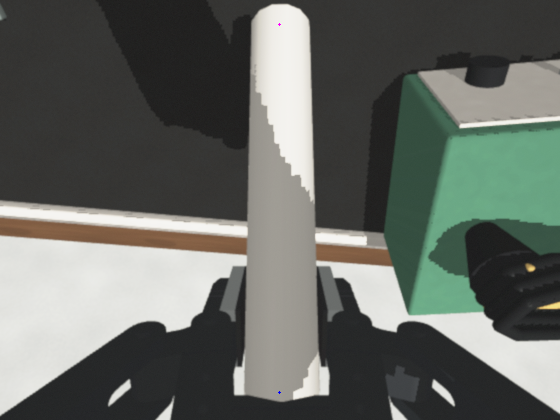

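View pics/top4.png

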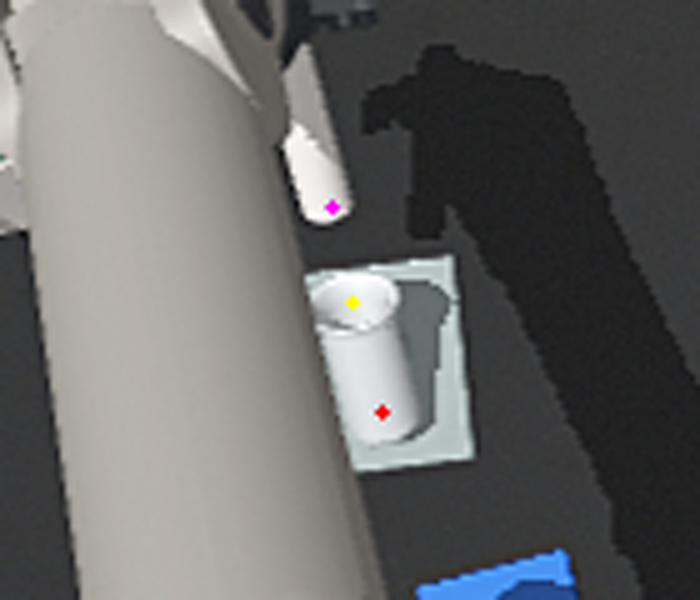

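View pics/scene4.png

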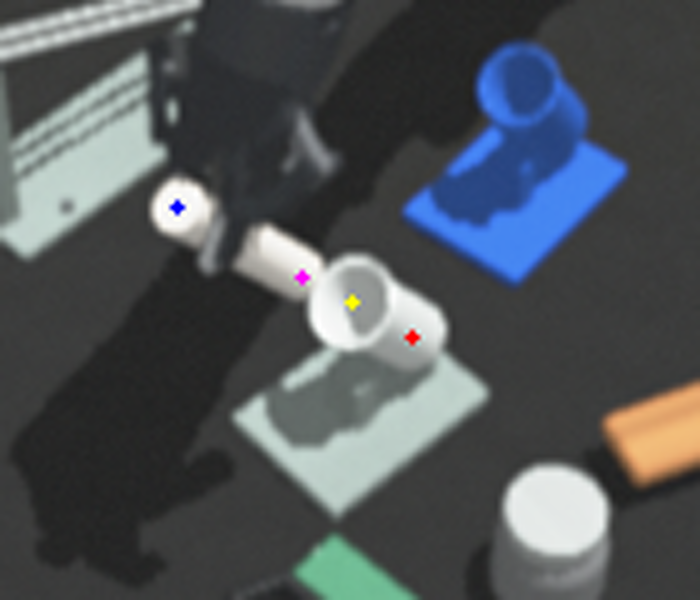

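The yellow mouth dot sits on the tube's rim centre in both views: (352,303) in the scene crop, and (356,302) against (352,302) in the top crop. The stick's ends match their dots within about 3 mm, which is inside the flare's margin. Insert with a force stop.

```bash
python3 - <<'E'
from plan import *; from h import *
from cell import env,kin,camera,calibration
R2=orient(TY,23,0)
for d,v in((.095+.01,.1),(.05,.05),(.005,.05)):
    r=env.movel(tcp(floor+ta*(d+.13),R2),velocity=v,rot=q(R2),stop_force=12)
    s=env.get_state();e=(s['tcp_pos']-tcp(floor+ta*(d+.13),R2))
    print(r,round(s['time'],2),s['opening'].round(4),'err',e.round(4),s['force'].round(2))
    if r: break
for n in('scene','top'):
    p,dd=camera(n); x=(282,268) if n=='scene' else (205,165)
    cv2.imwrite(f'pics/{n}5.png',cv2.resize(p[x[1]-60:x[1]+60,x[0]-70:x[0]+70],None,fx=5,fy=5,interpolation=cv2.INTER_CUBIC))
E
```

```text
Traceback (most recent call last):
AttributeError: 'float' object has no attribute 'round'
```

```bash
python3 - <<'E'
from plan import *; from h import *
from cell import env,kin,camera,calibration
R2=orient(TY,23,0)
for d,v in((.05,.05),(.005,.05)):
    r=env.movel(tcp(floor+ta*(d+.13),R2),velocity=v,rot=q(R2),stop_force=12)
    s=env.get_state();e=(s['tcp_pos']-tcp(floor+ta*(d+.13),R2))
    print(r,round(s['time'],2),round(s['opening'],4),'err',e.round(4),s['force'].round(2))
    if r: break
for n in('scene','top'):
    p,dd=camera(n); x=(282,268) if n=='scene' else (205,165)
    cv2.imwrite(f'pics/{n}5.png',cv2.resize(p[x[1]-60:x[1]+60,x[0]-70:x[0]+70],None,fx=5,fy=5,interpolation=cv2.INTER_CUBIC))
E
```

```text
False 10.76 0.0268 err [0.0004 0.     0.0004] [-0.49  0.38 -1.07]
False 11.81 0.0268 err [0.0004 0.0001 0.0004] [-0.23  1.23 -0.87]
```

View pics/scene5.png

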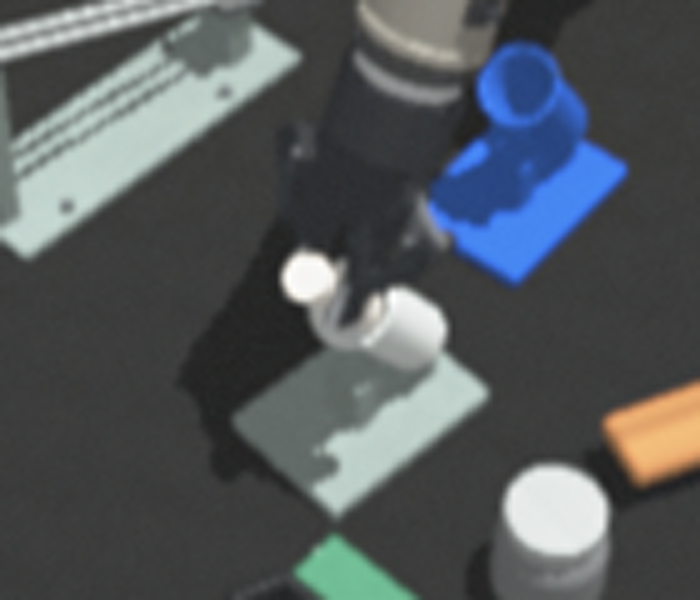

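The stick is in the tube with no contact force. Its top is at (308,277) in the crop. Now a gentle push to feel the floor, then release and retract.

```bash
python3 - <<'E'
from plan import *; from h import *
from cell import env,kin,camera,calibration
R2=orient(TY,23,0)
r=env.movel(tcp(floor+ta*(-.006+.13),R2),velocity=.02,rot=q(R2),stop_force=6)
s=env.get_state();print(r,'height over floor',(s['tcp_pos']-tcp(floor+ta*.13,R2))@ta,s['force'].round(2))
env.grip(.06); env.dwell(.3)
s=env.get_state();print(s['time'],s['opening'],s['force'].round(2))
env.movel(s['tcp_pos']-.10*R2[:,2],velocity=.12,rot=q(R2))
env.movel(s['tcp_pos']-.10*R2[:,2]+[-.12,-.1,.12],velocity=.2,rot=q(R2))
env.dwell(.3)
for n in('scene','top'):
    c=calibration(n);p,d=camera(n); np.savez(n+'6.npz',p=p,d=d,**{k:np.array(v) for k,v in c.items()})
    z=load(n+'6.npz');x=proj(z,mouth)[0].astype(int)
    print(n,'exp top/mouth',((proj(z,np.array([floor+.16*ta,mouth]))-x+[70,60])*5).round(0).tolist())
    cv2.imwrite(f'pics/{n}6.png',cv2.resize(p[x[1]-60:x[1]+60,x[0]-70:x[0]+70],None,fx=5,fy=5,interpolation=cv2.INTER_CUBIC))
    C=cloud(z);m=(p.min(2)>170)&(np.linalg.norm(C[...,:2]-(floor+.14*ta)[:2],axis=2)<.07)&(C[...,2]>.15)
    P=C[m]
    if len(P): h=(P-floor)@ta; print(len(P),'along axis max',np.percentile(h,[50,95,99]).round(4))
s=env.get_state();print(s['time'],s['tcp_pos'],s['force'].round(2))
E
```

```text
True height over floor 8.10521247730527e-05 [1.47 1.25 1.91]
13.0167 0.05972631270588844 [-0.4  -0.29 -0.97]
scene exp top/mouth [[307.0, 278.0], [352.0, 301.0]]
97 along axis max [0.1591 0.1638 0.1648]
top exp top/mouth [[326.0, 215.0], [350.0, 300.0]]
137 along axis max [0.1479 0.1628 0.1633]
15.5333 [0.44717629 0.17546644 0.4161028 ] [ 0.07 -0.31  0.73]
```

```bash
python3 -c "
import cv2,numpy as np
a=cv2.imread('pics/scene6.png');b=cv2.imread('pics/top6.png')
cv2.imwrite('pics/both6.png',cv2.resize(np.hstack([a,b]),(800,343)))"
```

```text
(no output)
```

View pics/both6.png

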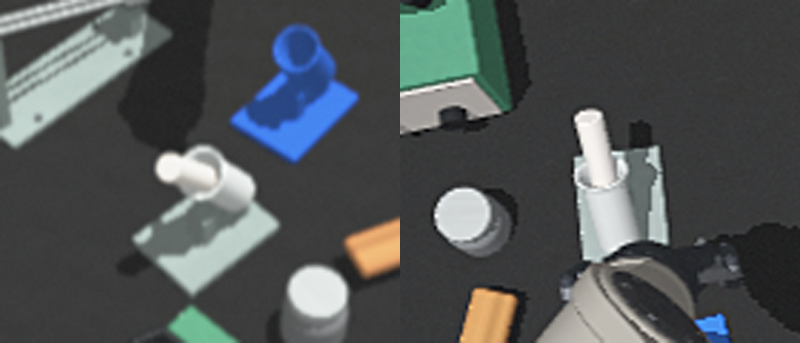

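The pictures show the stick standing in the grey-footed tube, with its top face about 159 mm along the bore from the floor (160 mm expected). The gripper is clear of everything. Handing in.

```bash
python3 - <<'E'
from cell import env,job
job.job_done(); print(env.get_state()['time'])
E
```

```text
the job is handed in; nothing more can be done
the job is handed in; nothing more can be done
```

The glue stick is out of the chute and standing on the floor of the empty grey-footed tube. I handed the job in at about 15.5 s; it reports no verdict.

I gripped the stick by its upper half and slid it 54 mm up the rails, until the low end showed clear of the gate in the wrist camera. Then I lifted it out, tilted it to the tube's angle, lowered it in until the floor was felt, let go and backed away.

**Last checks:**
- **Seating:** floor contact came within 0.1 mm of the predicted depth. After release, the stick's top face measured about 159 mm from the floor along the bore; 160 mm was expected.
- **Lean:** the stick's top sits a few pixels off the bore axis in the scene picture. It appears to lean inside the bore's 10 mm of play, which would put its foot about 5 mm off centre; the limit is 13 mm. I did not measure the foot itself.
- **At rest:** I did not measure the stick's speed before handing in.
- **Other objects:** my moves stayed away from the shoe, jar, brush, other stick and the look-alikes. I did not measure afterwards whether they had moved.

Nothing failed or disagreed, apart from one script that stopped on a printing error mid-insertion, which did no harm to the run.

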